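Lap two slates down a drip-test deck

ROBOT

A 6-joint arm with a two-finger parallel gripper is mounted at the origin on a cart in front of the work surface, level with it; the furniture and walls round the work are solid. World frame = base frame: x ahead of the robot, y to its left, z up, the work surface at z = 0. Lengths are in m, angles in rad, forces in N, time in s.
With the tool pointing down it reaches from about 0.275 to 0.825 m from the base axis. Payload 4.9 kg.
Tool frame: the origin (TCP) lies midway between the tips of the shut fingers; the grasp point (between the pads) lies 19 mm behind it (bot.grip_depth is the distance from the TCP to the grasp point, in m); z points along the fingers, y is the line along which they close (so a half turn about z gives the same grasp; the last joint's range is limited). The gripper opens to 85 mm and grips with 20 to 120 N. Pads are 22 mm wide; open, the fingers measure 114 mm over their backs; the gripper's body (76 mm by 85 mm) begins 54 mm behind the grasp point. The pads swing forward as they close: fully open they stand 13 mm farther back than shut.
Start: joints at [1.214, 0.326, -0.193, 1.052, 0, 1.437], TCP at [0.122, 0.536, 0.231] pointing down, gripper open.
Joint ranges: [-2.65, 2.65], [-0.97, 1.79], [-1.3, 1.35], [-1.93, 2.1], [-1.47, 1.37], [-3.14, 3.14]. Speed limits (rad/s): [2.57, 2.57, 3.14, 3.14, 3.14, 3.14].

INTERFACE

Orientations are given as a unit quaternion [w, x, y, z].
In Python, from cell import bot gives the robot as it stands. Calls block until the motion is done:
- bot.move_pose(position, orientation): joint-space move of the TCP to a pose.
- bot.move_linear(position, speed=0.15, rotation=None, until_force=None): straight line of the TCP; rotation=None keeps the orientation; speed is the mean speed in m/s. With until_force (N) it stops when the force on the tool has changed by that much, and returns True; else False.
- bot.goto_joints(angles): joint-space move.
- bot.set_gripper(opening, grasp_force=None): opening from 0.0 (shut) to 1.0 (fully open); grasp_force is the grip in N (None keeps the last); returns when the fingers have stopped.
- bot.wait(seconds).
- bot.solve_ik(position, orientation): joint angles nearest the present ones, or None.
- bot.camera(name): name is "scene" or "top"; returns the picture (384x512x3 uint8, red, green, blue); there is no depth.
- bot.calibration(name): a dict with "mtx" (3x3 intrinsics, pixels), "extrinsics" (4x4, takes a point from world to camera coordinates). Camera axes: x right, y down, z forward; pixel columns grow to the right and rows downward; lengths in m; the calibration is good to about 2 mm. A picture is of the moment at which its call begins. calibration takes no time and is no camera call.
A pose or a line that the arm cannot do raises bot.PlanningError and nothing moves.
- bot.close_job(): hands the job in; it is judged then, once.
Trained networks look in the newest picture that a camera, given by its name, has taken for a name from the list of things; names that differ only in an ending like _2 or _b are one class to them, and where a whole thing is asked for, a point or a joint stands for the part that bears it (a point fixed in the world has none). Each returns a list of dicts, best first, with "confidence" (0 to 1); they miss things now and then, are a little off and sometimes report something else, mostly with a low value. They report only what shows in the picture. A call takes as long as a camera call. They do not tell look-alikes from the thing itself.
- bot.search_frame(camera, thing): "bbox" ([left, top, width, height] in pixels, round what is visible of it).
Readings, each from a call of its own:
- bot.read_clock(): time.
- bot.read_joint_positions(): joint angles.
- bot.read_joint_vel(): joint speeds.
- bot.read_joint_efforts(): joint torques, N m.
- bot.read_position(): TCP position.
- bot.read_tool_rot(): TCP orientation.
- bot.read_ft_force(): force on the tool from outside, world axes, zero at the start.
- bot.read_moment(): the same for the moment, N m.
- bot.read_gripper_width(): opening from 0.0 (shut) to 1.0 (fully open).
- bot.read_finger_force(): force on a finger pad.
Only numpy, scipy, OpenCV 4.12 (cv2) and the standard library are available. Lean on these libraries where they do the work, as an engineer would, in place of code of your own. Each camera call takes 0.05 s, during which the arm holds its last target. There are 200 camera calls.

TASK

Finish the lapped slates on the sloping drip-test deck, working up from the slate that is screwed down at its foot: first the plain slate, then the slate with the raised bead, bead upward and at the upper end. Lay each one squarely in line with the fixed slate, its lower edge overlapping the slate below but about 15 mm too high, let go of it, and then push it down the slope without gripping it until its lower edge is level with the next pair of marks on the side rails. Leave the vial, the tape roll and the petri dish where they are.

Things in the scene. Friction and masses are not known exactly. Their poses are not given: they have to be found in the camera images.
- deck: Fixed plywood deck, 190 wide (166 between its rails), 275 long up its slope. Origin: under its middle on the bench; x horizontal toward the upper end, y left, z up. It rises at 18 deg along +x: plywood surface at z = 11 + 0.325*(x+130) mm for x = -130 to 132. Side rails 14 high, 12 wide, with three black cross marks 55 apart up the slope, run on as lines over the plywood: where the slates' lower edges belong.
- fixed_center (a point): Centre of the grey slate screwed to the deck on its centreline, 90 (x) x 62 (y) x 8 mm, two screw heads; x up along its slope, z square to its face. Its lower edge is propped up, level with the lowest marks; its upper edge lies on the plywood, so slates slope at 9.6 deg, less than the deck.
- seat_plain (a point): Where the centre of the plain slate belongs (fixed to the deck): x up along the slate's slope (9.6 deg), y left, z square to its face. There its lower edge is level with the middle marks, its upper bottom edge rests on the plywood, its lower 34 mm lie flat on the fixed slate. Laid 15 mm high, its centre is at x = 15 mm, z within 3 mm, about 1.5 deg steeper.
- seat_cap (a point): The same for the bead slate: its centre when its lower edge is level with the upper marks; 55 mm farther up the deck than seat_plain. Its lower 34 mm then rest flat on the plain slate and its upper bottom edge on the plywood.
- plain_center (a point): Centre (half-way up) of the plain grey slate, loose, 90 (x) x 62 (y) x 8 mm thick, 0.10 to 0.20 kg; starts flat on the bench on one side of the deck, x within 0.55 rad of the deck's x; gripped across its 62 mm width. Either end may be the upper one.
- cap_center (a point): Centre (half-way up the 8 mm sheet) of the loose grey bead slate, 90 (x) x 62 (y) x 8 mm, 0.12 to 0.22 kg, with a bead 10 wide and 10 high on its face along its +x end (the upper end), so 18 mm high there; starts flat on the bench, bead up, on the other side of the deck, x within 0.55 rad of the deck's x; gripped across its width at the centre.
- cap_bead (a point): Middle of the top of the bead: 40 mm along +x from cap_center and 14 mm above it.
- plain_slate: The plain slate; origin under its centre.
- cap_slate: The bead slate; origin under its centre.
- vial: Bystander: capped glass vial, 30 mm across, 76 mm tall, behind the work on the left; origin at its foot.
- tape: Bystander: roll of tape lying flat, 104 mm across, 25 mm high, behind on the right; origin under its middle.
- dish: Bystander: petri dish, 60 mm across, 16 mm high, behind on the right; origin under its middle.
Not all that is in view belongs to the job. Of the things that look like the plain_slate, the larger one is meant.

How it is judged:
On the way, in this order (a step that is already met when the one before it is completed fails the run):
1. the plain slate lies on the deck, lapping the fixed slate, 8 to 34 mm above its marks, in line and let go (x of plain_center in the frame of seat_plain between 0.008 and 0.034 m and y of plain_center in the frame of seat_plain between -0.014 and 0.014 m and z of plain_center in the frame of seat_plain between -0.008 and 0.008 m and angle between the x axis of plain_center and the x axis of seat_plain, either way round below 0.17 rad and angle between the z axis of plain_center and the z axis of seat_plain, either way round below 0.12 rad and contact force between the fingers and plain_slate below 0.05 N and linear speed of plain_slate below 0.02 m/s), for 0.2 s.
2. the plain slate has been pushed down level with the middle marks and let go (x of plain_center in the frame of seat_plain between -0.006 and 0.006 m and y of plain_center in the frame of seat_plain between -0.008 and 0.008 m and z of plain_center in the frame of seat_plain between -0.008 and 0.005 m and angle between the x axis of plain_center and the x axis of seat_plain, either way round below 0.1 rad and angle between the z axis of plain_center and the z axis of seat_plain, either way round below 0.12 rad and contact force between the fingers and plain_slate below 0.05 N and linear speed of plain_slate below 0.02 m/s), for 0.2 s.
3. the bead slate lies lapping the plain slate, bead up-slope, 8 to 34 mm above its marks, in line and let go (x of cap_center in the frame of seat_cap between 0.008 and 0.034 m and y of cap_center in the frame of seat_cap between -0.014 and 0.014 m and z of cap_center in the frame of seat_cap between -0.008 and 0.008 m and angle between the x axis of cap_center and the x axis of seat_cap, either way round below 0.17 rad and angle between the z axis of cap_center and the z axis of seat_cap, either way round below 0.12 rad and contact force between the fingers and cap_slate below 0.05 N and linear speed of cap_slate below 0.02 m/s and x of cap_bead in the frame of seat_cap above 0.02 m and z of cap_bead in the frame of seat_cap above 0.003 m), for 0.2 s.
4. the bead slate has been pushed down level with the upper marks, the plain slate still at its own (all of step 2 and x of cap_center in the frame of seat_cap between -0.006 and 0.006 m and y of cap_center in the frame of seat_cap between -0.008 and 0.008 m and z of cap_center in the frame of seat_cap between -0.008 and 0.005 m and angle between the x axis of cap_center and the x axis of seat_cap, either way round below 0.1 rad and angle between the z axis of cap_center and the z axis of seat_cap, either way round below 0.12 rad and contact force between the fingers and cap_slate below 0.05 N and linear speed of cap_slate below 0.02 m/s and x of cap_bead in the frame of seat_cap above 0.02 m and z of cap_bead in the frame of seat_cap above 0.003 m), for 0.2 s.
At the end, for the whole second after the job is handed in: Both slates lie let go and at rest, the plain one lapping the fixed slate, the bead slate lapping the plain one, bead on top at its upper end; each lower edge within 6 mm of its marks, within 8 mm sideways of the fixed slate's line and square within 0.1 rad (all of step 4); the robot touches nothing.
It fails at once if a slate is gripped (more than 14 N from the fingers) where it lies at its marks ((x of plain_center in the frame of seat_plain between -0.006 and 0.006 m and y of plain_center in the frame of seat_plain between -0.008 and 0.008 m and z of plain_center in the frame of seat_plain between -0.008 and 0.005 m and angle between the x axis of plain_center and the x axis of seat_plain, either way round below 0.1 rad and angle between the z axis of plain_center and the z axis of seat_plain, either way round below 0.12 rad and contact force between the fingers and plain_slate above 14 N) or (x of cap_center in the frame of seat_cap between -0.006 and 0.006 m and y of cap_center in the frame of seat_cap between -0.008 and 0.008 m and z of cap_center in the frame of seat_cap between -0.008 and 0.005 m and angle between the x axis of cap_center and the x axis of seat_cap, either way round below 0.1 rad and angle between the z axis of cap_center and the z axis of seat_cap, either way round below 0.12 rad and contact force between the fingers and cap_slate above 14 N)).
It fails at once if the vial, the tape roll or the petri dish is moved more than 20 mm (distance of any of vial, tape, dish from where it was at the start of the episode above 0.02 m).
It also fails if it takes over 72 s, if anything falls off the work surface, if the arm or the gripper's body presses on something with over 40 N, if the wrist force passes 120 N, or if a joint passes its speed limit or range.

## Working session

There is one attempt and no reset: what is moved stays moved. The work goes in short steps, each a Python script; the robot and the scene stay as the last script left them, time stands still between calls to the robot, and variables do not carry over. Pictures are saved under pics/ and viewed, at most 10 in all, crops included, and the job is handed in when it is done.

```bash
mkdir -p pics; ls; python3 - <<'E'
from cell import bot
import cv2,numpy as np
np.set_printoptions(precision=4,suppress=True)
for c in("scene","top"):
    im=bot.camera(c); cv2.imwrite(f"pics/{c}0.png",cv2.resize(im[:,:,::-1],(800,600),interpolation=cv2.INTER_CUBIC))
    np.save(f"{c}0.npy",im)
    k=bot.calibration(c); print(c,k["mtx"].tolist(),k["extrinsics"].tolist())
    for t in("plain_slate","cap_slate","deck","vial","tape","dish","fixed_center"):
        try: print(t,[(np.round(d["bbox"]).tolist(),round(d["confidence"],2)) for d in bot.search_frame(c,t)][:4])
        except Exception as e: print(t,e)
print(bot.read_clock())
E
```

```text
pics
scene [[402.35852342091533, 0.0, 247.17451263129698], [0.0, 402.35852342091533, 189.59383563789584], [0.0, 0.0, 1.0]] [[0.8897948887869973, -0.4561128080562411, -0.015038690620742335, -0.5218406909427592], [-0.34817336456479103, -0.6571830099519621, -0.6684951754785616, 0.25409768098839514], [0.29502603969170044, 0.6000596618316634, -0.7435644142549461, 0.8834209968099465], [0.0, 0.0, 0.0, 1.0]]
plain_slate [([163.0, 146.0, 37.0, 29.0], 0.66), ([192.0, 126.0, 21.0, 8.0], 0.61)]
cap_slate [([235.0, 283.0, 49.0, 40.0], 0.83), ([171.0, 147.0, 128.0, 118.0], 0.44)]
deck [([172.0, 149.0, 127.0, 116.0], 0.65)]
vial [([240.0, 116.0, 13.0, 28.0], 0.67)]
tape [([329.0, 229.0, 21.0, 44.0], 0.61)]
dish [([340.0, 290.0, 30.0, 25.0], 0.6), ([172.0, 149.0, 128.0, 115.0], 0.51)]
fixed_center [([170.0, 146.0, 131.0, 122.0], 0.57)]
top [[392.2637010976035, 0.0, 263.1918169171891], [0.0, 392.2637010976035, 193.0961125769533], [0.0, 0.0, 1.0]] [[0.004126207643887809, -0.9999375146708505, -0.010389473728827073, 0.014085511039877192], [-0.9950175187497607, -0.0030704991003439298, -0.09965294484532168, 0.5671981003963209], [0.09961481712852494, 0.01074889711353001, -0.9949680142694507, 0.9885187221103391], [0.0, 0.0, 0.0, 1.0]]
plain_slate [([132.0, 169.0, 18.0, 25.0], 0.84), ([162.0, 200.0, 30.0, 40.0], 0.72)]
cap_slate [([352.0, 209.0, 30.0, 38.0], 0.65), ([237.0, 150.0, 78.0, 106.0], 0.51)]
deck [([238.0, 149.0, 78.0, 104.0], 0.63)]
vial [([165.0, 128.0, 20.0, 19.0], 0.52)]
tape [([339.0, 111.0, 28.0, 42.0], 0.93)]
dish [([389.0, 148.0, 24.0, 23.0], 0.77), ([160.0, 204.0, 33.0, 38.0], 0.69)]
fixed_center [([236.0, 149.0, 79.0, 108.0], 0.66)]
0.8
```

View pics/top0.png

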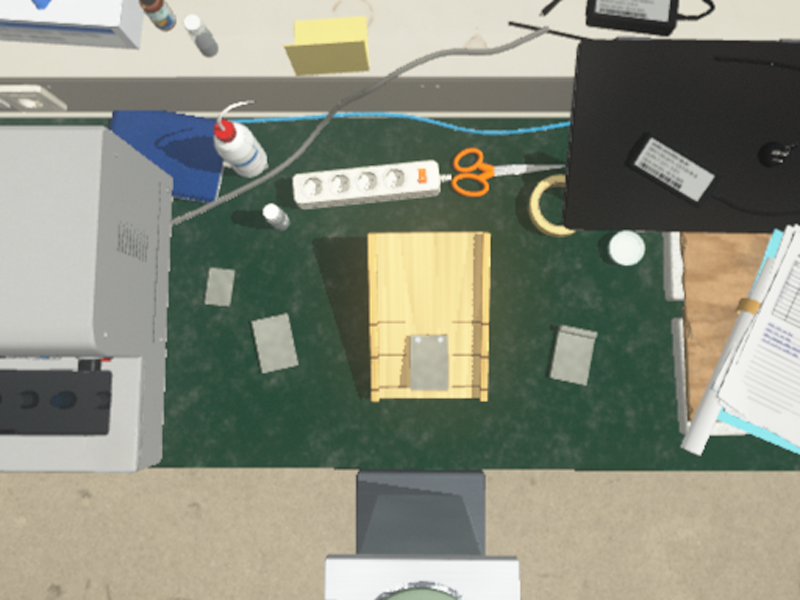

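View pics/scene0.png

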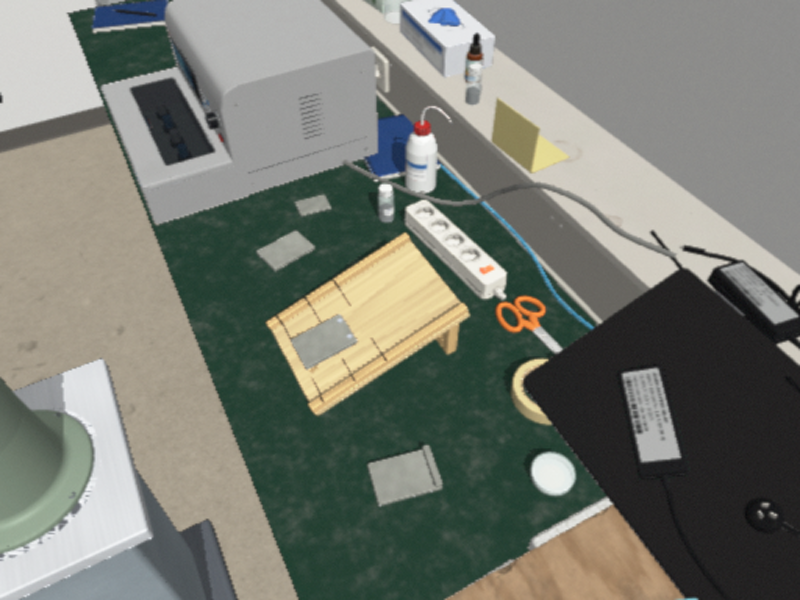

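```bash
cat > h.py <<'E'
from cell import bot
import cv2,numpy as np
from scipy.optimize import least_squares
from scipy.spatial.transform import Rotation as R
np.set_printoptions(precision=4,suppress=True)
CAL={c:bot.calibration(c) for c in("scene","top")}
P16=np.array([[a,b,c] for a in(-.045,.045) for b in(-.031,.031) for c in(-.004,.004)])
PCAP=np.vstack([P16,[[a,b,.014] for a in(.035,.045) for b in(-.031,.031)]])
def proj(c,p):
    k=CAL[c];E=k["extrinsics"];q=(E[:3,:3]@np.atleast_2d(p).T).T+E[:3,3]
    q=q@k["mtx"].T;return q[:,:2]/q[:,2:]
def rot(yaw,pitch): return R.from_euler("zy",[yaw,-pitch])   # pitch>0: +x end up
def pts(x,y,z,yaw,pitch,P): return rot(yaw,pitch).apply(P)+[x,y,z]
S=4
def contour(im,bb,smax,vmin,seed=None):
    l,t,w,h=[int(v) for v in bb]
    u=cv2.resize(im[t:t+h,l:l+w],None,fx=S,fy=S,interpolation=cv2.INTER_CUBIC)
    hsv=cv2.cvtColor(u,cv2.COLOR_RGB2HSV)
    m=((hsv[...,1]<smax)&(hsv[...,2]>vmin)).astype(np.uint8)
    m=cv2.morphologyEx(m,cv2.MORPH_OPEN,np.ones((7,7)))
    cs,_=cv2.findContours(m,cv2.RETR_EXTERNAL,cv2.CHAIN_APPROX_NONE)
    c=cv2.convexHull(max(cs,key=cv2.contourArea))
    per=np.array([c[:,0]]).reshape(-1,2).astype(float)
    d=[];  # resample the hull evenly
    for a,b in zip(per,np.roll(per,-1,0)):
        n=max(1,int(np.hypot(*(b-a))/2)); d+= [a+(b-a)*i/n for i in range(n)]
    return (np.array(d)+.5)/S-.5+[l,t]
def fit(obs,x0,P,free,loss="soft_l1"):
    """obs {cam:contour}; x0=[x,y,z,yaw,pitch]; free=indices"""
    x0=np.array(x0,float)
    def full(v): x=x0.copy();x[free]=v;return x
    def res(v):
        X=pts(*full(v),P);r=[]
        for c,o in obs.items():
            h=cv2.convexHull(proj(c,X).astype(np.float32))
            r+= [cv2.pointPolygonTest(h,(float(a),float(b)),True) for a,b in o]
        return np.array(r)
    s=least_squares(res,x0[free],loss=loss,f_scale=.5,diff_step=1e-3,x_scale=[.01 if i<3 else .1 for i in free])
    return full(s.x),np.sqrt(np.mean(res(s.x)**2))
def ground(c,uv,z):
    k=CAL[c];E=k["extrinsics"];d=E[:3,:3].T@np.linalg.inv(k["mtx"])@[*uv,1];o=-E[:3,:3].T@E[:3,3]
    return o+d*(z-o[2])/d[2]
def draw(im,c,polys,f):
    u=cv2.resize(im[:,:,::-1],None,fx=f,fy=f,interpolation=cv2.INTER_CUBIC)
    for X,col in polys:
        h=cv2.convexHull(proj(c,X).astype(np.float32))
        cv2.polylines(u,[(((h+.5)*f-.5)*8).astype(int)],True,col,1,cv2.LINE_AA,3)
    return u
E
cat > m.py <<'E'
from h import *
im={c:np.load(c+"0.npy") for c in("scene","top")}
B={"fix":{"top":(259,210,32,44),"scene":(182,196,50,44)},"plain":{"top":(156,196,40,48),"scene":(160,142,46,36)},"cap":{"top":(346,203,42,50),"scene":(230,280,58,48)}}
G={"fix":((219+55)/1,),}
out={}
for n,P in(("fix",P16),("plain",P16),("cap",PCAP)):
    obs={c:contour(im[c],B[n][c],60,90) for c in im}
    ct=obs["top"].mean(0); z=.03 if n=="fix" else .004
    x0=[*ground("top",ct,z)[:2],z,0,np.radians(9.6) if n=="fix" else 0]
    best=None
    for y0 in (-.4,-.15,0,.15,.4):
        x0[3]=y0
        for o,tag in((obs,"both"),):
            r=fit(o,x0,P,[0,1,2,3])
            if best is None or r[1]<best[1]: best=r
    out[n]=best[0]; print(n,best)
    for c in obs: print("  ",c,fit({c:obs[c]},best[0],P,[0,1,3]), obs[c].min(0),obs[c].max(0))
np.save("fit0.npy",np.array([out[k] for k in("fix","plain","cap")]))
f=out["fix"];up=rot(f[3],np.radians(18)).apply([1,0,0])
polys=[(pts(*out["fix"],P16),(0,0,255)),(pts(*out["plain"],P16),(0,0,255)),(pts(*out["cap"],PCAP),(0,0,255))]
for i in(1,2):
    g=f.copy();g[:3]+=.055*i*up;polys.append((pts(*g,P16),(255,0,255)))
a=draw(im["top"],"top",polys,3)[340:800,400:1180];cv2.imwrite("pics/ov_top.png",a)
b=draw(im["scene"],"scene",polys,4)[560:1120,630:1230];c=draw(im["scene"],"scene",polys,4)[1100:1320,900:1200]
cv2.imwrite("pics/ov_sc.png",b)
E
python3 m.py
```

```text
fix (array([ 0.4694, -0.0122,  0.0441,  0.0109,  0.1676]), np.float64(0.41778646197841285))
   scene (array([ 0.47  , -0.0122,  0.0441,  0.0089,  0.1676]), np.float64(0.1568898590179533)) [185.875 200.875] [227.875 235.625]
   top (array([ 0.4682, -0.0121,  0.0441,  0.0161,  0.1676]), np.float64(0.4489496944663629)) [262.125 214.125] [286.375 248.875]
plain (array([0.5002, 0.2464, 0.0086, 0.2299, 0.    ]), np.float64(0.44767266254356286))
   scene (array([0.5008, 0.2457, 0.0086, 0.2249, 0.    ]), np.float64(0.3167688128820176)) [163.875 147.125] [201.125 173.125]
   top (array([0.4995, 0.2465, 0.0086, 0.2314, 0.    ]), np.float64(0.4719579390712742)) [160.375 199.625] [190.875 238.625]
cap (array([ 0.4828, -0.2541,  0.0073, -0.2009,  0.    ]), np.float64(0.4755864578667123))
   scene (array([ 0.4835, -0.2543,  0.0073, -0.2027,  0.    ]), np.float64(0.22575330529518098)) [234.875 284.125] [282.875 323.875]
   top (array([ 0.481 , -0.2535,  0.0073, -0.1974,  0.    ]), np.float64(0.4074326802904702)) [351.375 207.375] [381.875 246.625]
```

View pics/ov_top.png

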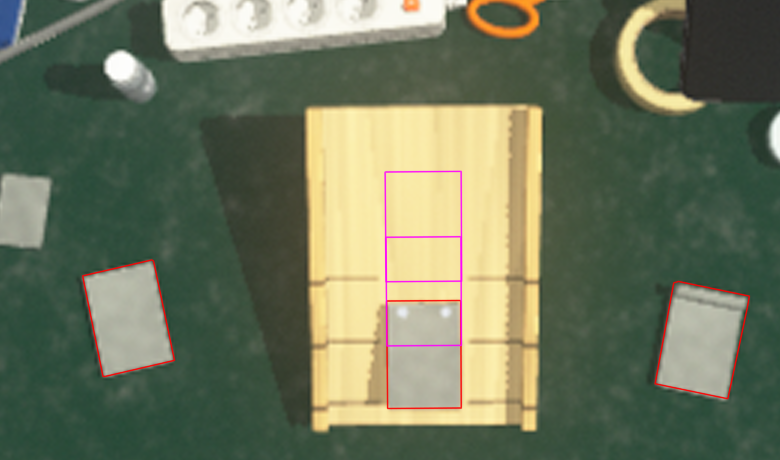

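View pics/ov_sc.png

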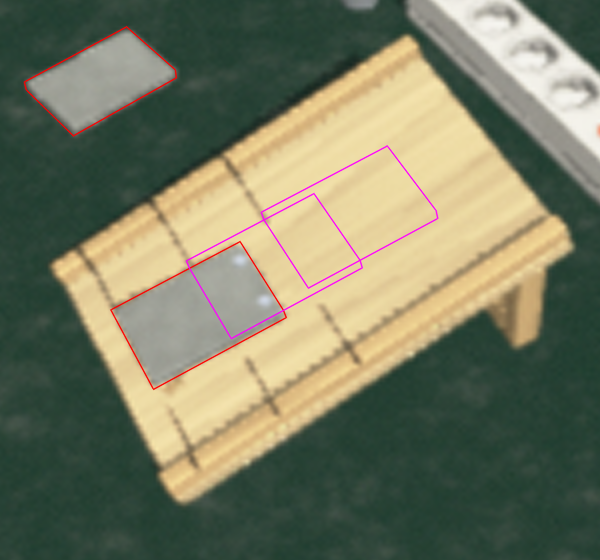

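The plain-slate candidates in the top view are the small sheet at (141,181) and the larger one at (175,219). The larger one matches the 90x62 mm outline in the enlarged crop, so that is the one to take. The fixed slate at (274,231) and the projected seats line up with the mark lines.

```bash
cat >> h.py <<'E'
def toolR(yaw,pitch,flip=0):
    return rot(yaw,pitch)*R.from_matrix(np.diag([1.,-1,-1]))*R.from_euler("z",np.pi*flip)
def q(r): x=r.as_quat();return [x[3],x[0],x[1],x[2]]
E
cat > ref.py <<'E'
from h import *
import m
def refit(n,P,z,x0): 
    obs={c:contour(m.im[c],m.B[n][c],60,90) for c in m.im}
    x0=x0.copy();x0[2]=z
    return fit(obs,x0,P,[0,1,3])
r=[refit(n,P,z,m.out[n]) for n,P,z in(("fix",P16,.041),("plain",P16,.004),("cap",PCAP,.004))]
for a in r: print(a)
np.save("ref.npy",[a[0] for a in r])
E
python3 ref.py | tail -3
python3 - <<'E'
from h import *
p=np.load("ref.npy")
for n,s in zip(("fix","plain","cap"),p):
  for f in(0,1):
    for h in (.0,.1):
        pos=s[:3]+[0,0,h]; j=bot.solve_ik(pos.tolist(),q(toolR(s[3],0.,f))); print(n,f,h,j)
s=p[1]
Q=None
for f in(0,1):
    j=bot.solve_ik([s[0],s[1],.1],q(toolR(s[3],0,f)))
    if j is not None and (Q is None or abs(j[5])<Q[0]): Q=(abs(j[5]),f)
f=Q[1];print("flip",f)
bot.set_gripper(1.0)
bot.move_pose([s[0],s[1],.10],q(toolR(s[3],0,f)))
bot.move_linear([s[0],s[1],.02],.15)
t=bot.move_linear([s[0],s[1],-.018],.03,until_force=5)
P=bot.read_position();print("contact",t,P,bot.read_clock())
bot.move_linear([s[0],s[1],P[2]+.006],.03)
bot.set_gripper(0.0,30)
print("w",bot.read_gripper_width(),bot.read_finger_force(),bot.read_ft_force())
bot.move_linear([s[0],s[1],.12],.1)
print("w",bot.read_gripper_width(),bot.read_finger_force(),bot.read_ft_force(),bot.read_clock(),bot.read_position())
for c in("top","scene"):
    im=bot.camera(c);np.save(c+"1.npy",im)
cv2.imwrite("pics/grasp.png",cv2.resize(np.load("scene1.npy")[80:260,100:340,::-1],None,fx=3,fy=3,interpolation=cv2.INTER_CUBIC))
E
```

```text
(array([ 0.4695, -0.0112,  0.041 ,  0.0137,  0.1676]), np.float64(0.5411292994513294))
(array([0.5009, 0.2485, 0.004 , 0.2313, 0.    ]), np.float64(0.62447619614224))
(array([ 0.4833, -0.2534,  0.004 , -0.2003,  0.    ]), np.float64(0.6168777165575147))
fix 0 0.0 [-0.1811  0.4122 -0.6399  0.5188  0.      2.9468]
fix 0 0.1 [-0.1811  0.2672 -0.5297  0.7739  0.      2.9468]
fix 1 0.0 [-0.1811  0.4122 -0.6399  0.5188  0.     -0.1948]
fix 1 0.1 [-0.1811  0.2672 -0.5297  0.7739  0.     -0.1948]
plain 0 0.0 [ 0.3285  0.5931 -0.4295  0.5482  0.     -3.0443]
plain 0 0.1 [ 0.3285  0.4588 -0.3444  0.7676  0.     -3.0443]
plain 1 0.0 [ 0.3285  0.5931 -0.4295  0.5482  0.      0.0973]
plain 1 0.1 [ 0.3285  0.4588 -0.3444  0.7676  0.      0.0973]
cap 0 0.0 [-0.6183  0.5751 -0.4667  0.529   0.      2.7236]
cap 0 0.1 [-0.6183  0.4372 -0.3809  0.7527  0.      2.7236]
cap 1 0.0 [-0.6183  0.5751 -0.4667  0.529   0.     -0.418 ]
cap 1 0.1 [-0.6183  0.4372 -0.3809  0.7527  0.     -0.418 ]
flip 1
contact True [ 0.5006  0.2484 -0.0131] 4.5083
w 0.7193252193279601 41.36253650634899 [-3.1152  0.5024 15.9104]
w 0.714282665451586 32.93084263801575 [-1.3689  0.1448 -1.6271] 6.6583 [0.5004 0.2483 0.1193]
```

View pics/grasp.png

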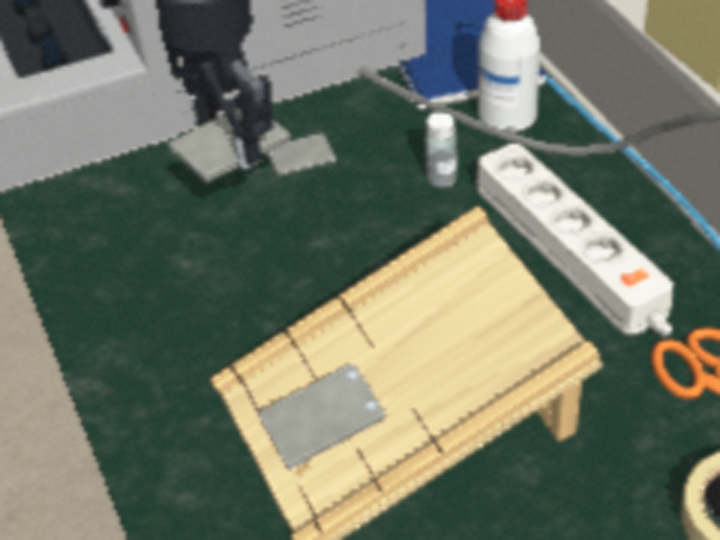

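The slate is held level across its width, at about (215,145) in the crop, with the deck clear. Next I lay it on the deck.

```bash
cat >> h.py <<'E'
FIX=np.load("ref.npy")[0]
def seat(i): 
    s=FIX.copy(); s[:3]+=.055*i*rot(FIX[3],np.radians(18)).apply([1,0,0]); return s
def lay(i,off=.016,dz=-.011,hover=.016):
    s=seat(i);pit=np.radians(11.1)
    c=s[:3]+rot(s[3],np.radians(10.4)).apply([off,0,0.001])
    T=toolR(s[3],pit,1); t=c-T.apply([0,0,dz])
    up=np.array([0,0,1.])
    bot.move_pose(t+up*.07,q(T))
    bot.move_linear(t+up*hover,.12)
    k=bot.move_linear(t-up*.006,.025,until_force=4)
    P=np.array(bot.read_position());print("contact",k,"dz",P[2]-t[2],"F",bot.read_ft_force())
    return T,t,P
E
python3 - <<'E'
from h import *
P=np.array(bot.read_position())
bot.move_linear([P[0],P[1],.17],.2)
T,t,P=lay(1)
bot.set_gripper(1.0)
bot.wait(.2)
n=T.apply([0,0,-1])
bot.move_linear(P+n*.09,.15)
bot.move_linear(P+n*.09+[0.0,0.16,.10],.3)
print(bot.read_clock())
for c in("top","scene"):
    im=bot.camera(c);np.save(c+"2.npy",im)
s=seat(1);pl=[(pts(*s,P16),(255,0,255))]
s[:3]+=rot(s[3],s[4]).apply([.016,0,0]);pl.append((pts(*s,P16),(0,0,255)))
a=draw(np.load("top2.npy"),"top",pl,4)[560:1060,900:1300]
b=draw(np.load("scene2.npy"),"scene",pl,4)[560:1060,680:1080]
cv2.imwrite("pics/laid.png",np.hstack([a,b]))
E
```

```text
contact True dz 0.0023590913971761537 F [-1.1874 -0.6103  5.2052]
11.4917
```

View pics/laid.png

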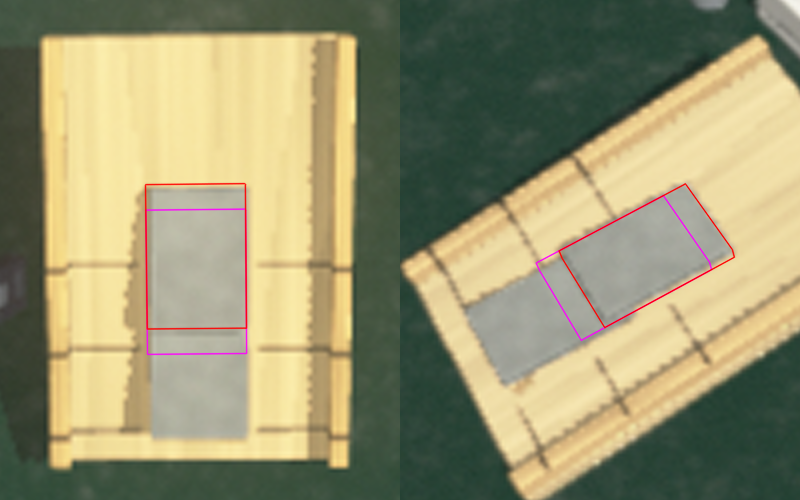

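The slate lies square between the rails. Its lower edge is at row 334 in the left panel, with the middle marks at row 351, so it is roughly 11–16 mm high. Next I push it with shut fingers, in two stages.

```bash
cat >> h.py <<'E'
D18=np.radians(18)
def frame(): 
    r=rot(FIX[3],D18); return r.apply([1,0,0]),r.apply([0,0,1])
def corner(i,e,cap=0):
    s=seat(i); return s[:3]+rot(s[3],s[4]).apply([.045+e,0,.014 if cap else .004])
def touch(i,e0,cap=0,clear=.018):
    "shut fingers down on the plywood uphill of the slate; returns TCP at the surface"
    u,n=frame();T=toolR(FIX[3],D18,1)
    s=seat(i);b=s[:3]+rot(s[3],s[4]).apply([.045,0,-.004])
    p=b+u*(e0+.011+clear+(.003 if cap else .0015))
    bot.set_gripper(0.0)
    bot.move_pose(p+n*.09,q(T)); bot.move_linear(p+n*.02,.15)
    k=bot.move_linear(p-n*.008,.025,until_force=4)
    P=np.array(bot.read_position()); print("plywood",k,"n-off",(P-p)@n); return P
def push(i,e,P0,cap=0,h=.003,speed=.03):
    u,n=frame();c=corner(i,e,cap)
    a=P0+n*h; bot.move_linear(a,.05)
    tgt=a+u*((c-a)@u+.011)
    k=bot.move_linear(tgt,speed,until_force=8)
    P=np.array(bot.read_position());print("push",k,"left",(P-tgt)@u,"F",bot.read_ft_force())
    bot.move_linear(P+u*.012,.05)
    return P+u*.012
def look(tag):
    im={c:bot.camera(c) for c in("top","scene")}
    for c in im: np.save(c+tag+".npy",im[c])
    return im
def measure(im,i,P,e0=.005,pitch=None,upper=.0):
    "x offset of slate i's centre in the seat frame, from its upper part on the plywood"
    s=seat(i); 
    if i==0: g=s.copy()
    else: g=s.copy(); g[:3]+=rot(s[3],s[4]).apply([e0,0,0])
    obs={}
    for c in im:
        h=proj(c,pts(*g,P));lo=np.floor(h.min(0)-5).astype(int);hi=np.ceil(h.max(0)+5).astype(int)
        o=contour(im[c],(*lo,*(hi-lo)),60,90)
        w=np.array([ground(c,v,g[2]) for v in o]);d=(w-g[:3])@rot(g[3],0).apply([1,0,0])
        obs[c]=o[d>upper] if i else o[d<-upper]
    out={}
    for nm,ob in(("both",obs),*[(c,{c:obs[c]}) for c in obs]):
        r=fit(ob,g,P,[0,1,3]); d=rot(s[3],s[4]).inv().apply(r[0][:3]-s[:3])
        out[nm]=(d[0]*1e3,d[1]*1e3,r[0][3]-s[3],r[1])
    return out
E
python3 - <<'E'
from h import *
im={c:np.load(c+"2.npy") for c in("top","scene")}
print("fix",measure(im,0,P16));print("plain before",measure(im,1,P16,.015))
P0=touch(1,.016)
P=push(1,.005,P0)
u,n=frame()
bot.move_linear(P+n*.08,.15); bot.move_linear(P+n*.08+[0.0,0.18,.10],.3)
im=look("3");print("plain",measure(im,1,P16,.005),bot.read_clock())
a=draw(im["top"],"top",[],4)[560:1060,900:1300]
b=draw(im["scene"],"scene",[],4)[560:1060,680:1080]
cv2.imwrite("pics/push1.png",np.hstack([a,b]))
E
```

```text
fix {'both': (np.float64(0.29992369936573565), np.float64(0.03579907067129084), np.float64(-0.003427205204726268), np.float64(0.5642225369754861)), 'top': (np.float64(-0.1283603174486621), np.float64(-1.1939029784932282), np.float64(-0.006127747885415644), np.float64(0.1712610841089807)), 'scene': (np.float64(1.0903554504081299), np.float64(2.393586679965482), np.float64(0.006724476844594226), np.float64(0.33554120021478345))}
plain before {'both': (np.float64(14.155215048799446), np.float64(-0.5888493569516697), np.float64(0.012522865012048792), np.float64(0.7695534065708526)), 'top': (np.float64(13.078952710562326), np.float64(-1.5763509269500102), np.float64(-0.0013227990992636732), np.float64(0.3548619053255573)), 'scene': (np.float64(17.57496712247899), np.float64(1.7140665415187268), np.float64(0.0049396555290528495), np.float64(0.3197670953406365))}
plywood True n-off 0.00048702058582367886
push False left 7.269118220282715e-05 F [-0.09   -0.5059 -0.3722]
plain {'both': (np.float64(1.713224593197555), np.float64(-1.1822723954142138), np.float64(0.02157202036151793), np.float64(0.6437468313402016)), 'top': (np.float64(0.48190892595623175), np.float64(-1.625381016128507), np.float64(0.0007260085624385803), np.float64(0.31395503696221866)), 'scene': (np.float64(4.480800999527488), np.float64(0.5556940145855874), np.float64(0.00810411093445468), np.float64(0.2707947924647964))} 17.9083
```

View pics/push1.png

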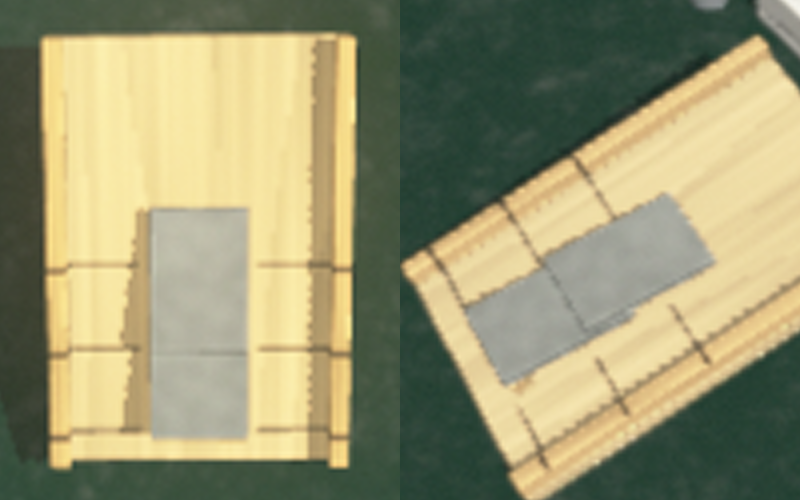

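The plain slate's lower edge (left panel row 353, right panel (540,258)–(585,328)) is now level with the middle marks, within about 1–2 mm, and it is square. The single push was enough. Next is the bead slate.

```bash
python3 - <<'E'
from h import *
s=np.load("ref.npy")[2];T=toolR(s[3],0,1)
bot.set_gripper(1.0)
bot.move_pose([s[0],s[1],.15],q(T))
bot.move_linear([s[0],s[1],.02],.15)
t=bot.move_linear([s[0],s[1],-.018],.03,until_force=5)
P=bot.read_position();print("contact",t,P)
bot.move_linear([s[0],s[1],P[2]+.0075],.03)
bot.set_gripper(0.0,30)
print("w",bot.read_gripper_width(),bot.read_ft_force())
bot.move_linear([s[0],s[1],.20],.15)
print("w",bot.read_gripper_width(),bot.read_finger_force(),bot.read_clock())
T,t,P=lay(2,.017,-.0096)
bot.set_gripper(1.0); bot.wait(.2)
n=T.apply([0,0,-1])
bot.move_linear(P+n*.09,.15)
bot.move_linear(P+n*.09+[0.0,0.20,.08],.3)
im=look("4")
print("cap",measure(im,2,PCAP,.015));print(bot.read_clock())
a=draw(im["top"],"top",[],4)[560:1060,900:1300]
b=draw(im["scene"],"scene",[],4)[560:1060,680:1080]
cv2.imwrite("pics/lay2.png",np.hstack([a,b]))
E
```

```text
contact True [ 0.4831 -0.2533 -0.0131]
w 0.7174707654803656 [-1.0485  1.1349  5.4259]
w 0.7169192811482178 33.019729256629944 24.6333
contact True dz 0.0010858830622712257 F [-0.0869  0.0378  4.5533]
cap {'both': (np.float64(15.24959370351776), np.float64(-0.6502470570595273), np.float64(0.023043211125239597), np.float64(0.6324806596336187)), 'top': (np.float64(14.181061221586125), np.float64(-0.9908097214406655), np.float64(-0.0021979709609467463), np.float64(0.2605558184761095)), 'scene': (np.float64(18.161176200458346), np.float64(1.1473043803746905), np.float64(0.020388555412844372), np.float64(0.2591788846092516))}
29.2167
```

View pics/lay2.png

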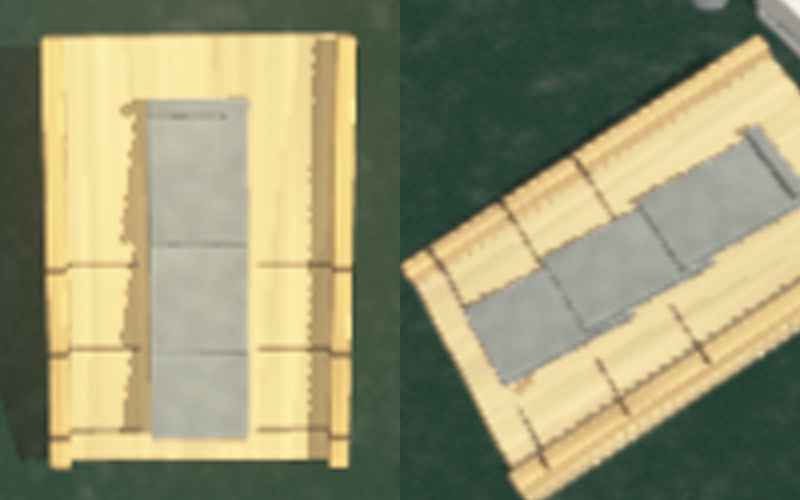

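The bead slate lies in line with its bead up-slope (left panel row 110). Its lower edge is at row 244 against upper marks at 268, about 15 mm high, and the plain slate is unmoved. Next I push it down.

```bash
python3 - <<'E'
from h import *
P0=touch(2,.018,1)
P=push(2,.005,P0,1)
u,n=frame()
bot.move_linear(P+n*.08,.15); bot.move_linear(P+n*.08+[0.0,0.20,.08],.3)
im=look("5");print("cap",measure(im,2,PCAP,.003),bot.read_clock())
a=draw(im["top"],"top",[],4)[560:1060,900:1300]
b=draw(im["scene"],"scene",[],4)[560:1060,680:1080]
cv2.imwrite("pics/push2.png",np.hstack([a,b]))
E
```

```text
plywood True n-off 0.0004929916766349807
push False left 8.507091280306643e-05 F [ 0.1584 -0.4647  0.3509]
cap {'both': (np.float64(2.033959228287032), np.float64(-0.761663190912703), np.float64(0.016801258129049902), np.float64(0.552347730552852)), 'top': (np.float64(0.8148283780890172), np.float64(-0.7957039026526095), np.float64(-0.00398308291983838), np.float64(0.30057362479348404)), 'scene': (np.float64(4.478001365224274), np.float64(0.3556678187115151), np.float64(0.01587212357478958), np.float64(0.2638904145230611))} 35.7333
```

View pics/push2.png

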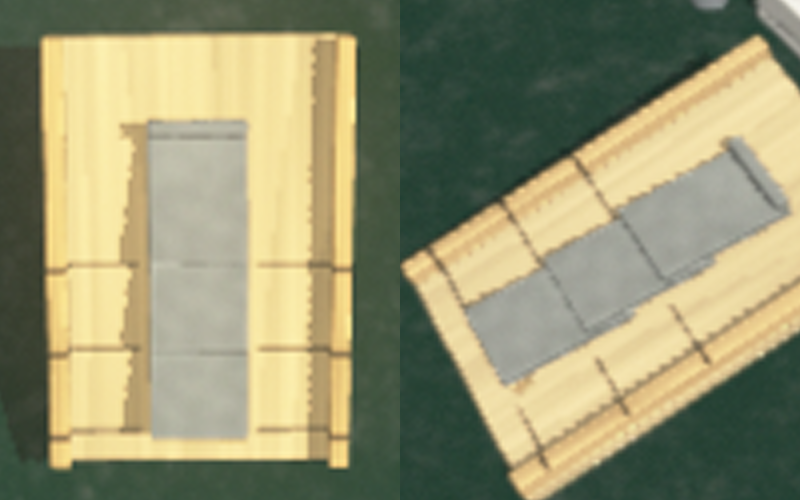

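Both lower edges look level with their marks. I'll do one numeric check of the mark rows against the slate edges before handing in.

```bash
python3 - <<'E'
from h import *
im=np.load("top5.npy").astype(float).sum(2)
def mins(c0,c1,lo,hi):
    p=im[lo:hi,c0:c1].mean(1);b=np.convolve(np.pad(p,4,mode="edge"),np.ones(9)/9,"valid");d=np.clip(b-p-8,0,None)
    return [(round(float(((np.arange(lo,hi)[k:k+4])*d[k:k+4]).sum()/d[k:k+4].sum()),2),round(d[k:k+4].max())) for k in range(0,hi-lo-3,1) if d[k+1]>8 and d[k+1]>=d[k] and d[k+1]>d[k+2]]
off=lambda x:int((x+900)/4)
for nm,a,b in(("railL",50,66),("woodL",80,120),("slates",160,240),("woodR",260,300),("railR",335,350)): print(nm,mins(off(a),off(b),195,252))
# predicted rows: lower edge top corner of each seat; mark at same slope position on rail top / plywood
u,n=frame();left=np.cross(n,u)
for i in range(3):
    s=seat(i);c=s[:3]+rot(s[3],s[4]).apply([-.045,0,.004]);b=s[:3]+rot(s[3],s[4]).apply([-.045,0,-.004])
    ply=b-n*.0131
    print(i,"edge",proj("top",c)[0,1],"ply L,R",[proj("top",ply+left*y)[0,1] for y in(.06,-.06)],"rail",[proj("top",ply+n*.014+left*y)[0,1] for y in(.089,-.089)])
E
```

```text
railL [(207.42, 126), (228.44, 110), (249.17, 147)]
woodL [(205.68, 74), (226.7, 114), (247.31, 90)]
slates [(227.81, 21), (247.94, 24)]
woodR [(205.69, 75), (226.69, 113), (246.84, 121)]
railR [(206.84, 152), (228.17, 152), (248.83, 162)]
0 edge 248.81370835684697 ply L,R [np.float64(246.58060440886695), np.float64(246.1890472310369)] rail [np.float64(248.5727141593064), np.float64(247.98856994484456)]
1 edge 228.00541806719346 ply L,R [np.float64(226.1942585103404), np.float64(225.7647785735666)] rail [np.float64(227.93638531141713), np.float64(227.29453257216778)]
2 edge 206.69558340659756 ply L,R [np.float64(205.3272414922394), np.float64(204.85814748392616)] rail [np.float64(206.80688540098612), np.float64(206.1047131467096)]
```

```bash
python3 -c "
from cell import bot
print(bot.read_clock(),bot.close_job())"
```

```text
the job is handed in; nothing more can be done
35.7333 None
```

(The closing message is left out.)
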